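Load a cast into a duplicating flask and snap its hood on

TASK

Stand the small gold-cream dental cast upright in the middle of the flask base's raised plinth, lengthwise along it, and let go of it. Then take the green hood by its white grip bar, lower it squarely over the cast and plinth, and press straight down until both orange catches snap out into its windows and it sits fully home on the flange. Keep firm downward pressure on the hood (about 10 to 20 N, never a brutal shove) and end the program like that, still gripping the hood and pressing it down, never letting go; leave the loose jar and the small amber bottle where they are.

Things in the scene. Friction and masses are not known exactly. Their poses are not given: they have to be found in the camera images.
- flask_base: Flask base, fixed to the desk. Origin: centre of its underside, z up. Aluminium flange plate 96 (x) x 112 (y) x 12 mm; on it a grey plinth 60 (x) x 76 (y) mm, vertical sides, top edges bevelled 4 mm. An orange sprung catch stands 4.5 mm out of the middle of each long side (+x, -x), flat underside 4.5 mm above the flange, sloping back into the plinth above.
- plinth_top (a point): Centre of the plinth's flat top, 32 mm above the base's origin, 20 mm above the flange; axes as the base, y along the plinth's length. A dark flush pad, 42 (x) x 60 (y) mm, marks where the cast stands.
- hood: Loose green hood, about 0.18 kg, open below. Origin: centre of its lower rim, z up. Outside 72 (x) x 88 (y) mm, roof 50 mm above the rim, walls 4 mm, inside 64 x 80 mm (2 mm clear of the plinth all round). Each long wall (+x, -x) has a window 28 mm long, 3 to 15 mm above the rim. Fits either way round (half turn). Fully home: origin 12 mm above the base's origin, same axes.
- hood_grip (a point): Middle of the hood's white grip bar, 62 mm above the hood's origin. The bar is 18 mm wide (hood's x) and 56 mm long (y), from 50 mm (roof) to 74 mm above the origin: take it across the 18 mm.
- flange_seat (a point): On the base's axis at the flange's top, 12 mm above the base's origin: where the hood's origin goes. Lowering the hood, its rim meets the catches' slopes about 12 mm above this; pushing past takes roughly 8 to 20 N. About 6 mm above, the force suddenly drops to a few N; press on, the catches spring out into the windows 1 to 2 mm above, then the rim stops hard on the flange.
- cast: Loose gold-cream horseshoe dental cast, 36 (x) x 54 (y) x 23 (z) mm, about 0.05 kg, standing teeth up. Origin: centre of its underside, z up. The legs' two free ends point to its -x, the closed front of the arch to +x. Take it over the outsides of the two legs, across its 54 mm (y) width, 6 mm to the -x side of the origin; between the legs it is open (14 mm gap).
- catch_near (a joint): Orange catch on the base's -x side: 0 = sprung fully out, grows as it is pushed into the plinth (m, up to 0.006).
- catch_far (a joint): Orange catch on the base's +x side: the same.
- jar: Loose closed violet jar, 45 mm across, 51 mm tall, a bystander. Origin: centre of its underside.
- bottle: Loose small amber bottle, 28 mm across, 68 mm tall, a bystander. Origin: centre of its underside.
Things that resemble listed ones, but are neither listed nor needed, are in the scene too. Several things have the shape of the hood; the one meant has the colours described above.

How it is judged:
By the outcome, as a careful person would: the job done as asked, in the order asked, and still so for the second after the job is handed in, while the arm keeps its last pose, push and grip.
It also fails if it takes over 72 s, if anything falls off the work surface, if the arm or the gripper's body presses on something with over 40 N, if the wrist force passes 120 N, or if a joint passes its speed limit or range.

ROBOT

A 6-joint arm with a two-finger parallel gripper is mounted at the origin on a cart in front of the work surface, level with it; the furniture and walls round the work are solid. World frame = base frame: x ahead of the robot, y to its left, z up, the work surface at z = 0. Lengths are in m, angles in rad, forces in N, time in s.
With the tool pointing down it reaches from about 0.275 to 1 m from the base axis. Payload 8.4 kg.
Tool frame: the origin (TCP) lies on the centre line of the jaws, within the pads' length; the fingertips stand 17 mm ahead of it and the grasp point (between the pads) lies 2 mm behind it (bot.tcp_to_tips is the z of the fingertips in the tool frame, in m); z points along the fingers, y is the line along which they close (so a half turn about z gives the same grasp; the last joint's range is limited). The gripper opens to 85 mm and grips with 20 to 120 N. Pads are 22 mm wide; open, the fingers measure 114 mm over their backs; the gripper's body (76 mm by 85 mm) begins 54 mm behind the grasp point. The pads swing forward as they close: fully open they stand 13 mm farther back than shut.
Start: joints at [1.236, 0.353, 1.633, -0, 1.155, -0.002], TCP at [0.204, 0.591, 0.248] pointing down, gripper open.
Joint ranges: [-2.63, 2.63], [-0.92, 2.1], [0.06, 2.66], [-1.3, 4.44], [0, 2.69], [-3.02, 3.02]. Speed limits (rad/s): [2.22, 2.22, 2.79, 3.14, 3.14, 3.14].

INTERFACE

Orientations are given as a unit quaternion [x, y, z, w].
In Python, from workcell import bot, hand, kinematics, get_obs, vision, hand_in gives the robot as it stands. The module is installed in compiled form; this text tells all that it offers. Calls block until the motion is done:
- bot.reach(position, orientation): joint-space move of the TCP to a pose.
- bot.servo_line(position, ori=None, velocity=0.15): straight line of the TCP; ori=None keeps the orientation; velocity is the mean speed in m/s.
- bot.goto_joints(angles): joint-space move.
- hand.move_gripper(opening, strength=None): finger opening in m; strength is the grip in N (None keeps the last); returns when the fingers have stopped.
- bot.dwell(seconds).
- kinematics.solve_ik(position, orientation): joint angles nearest the present ones, or None.
- get_obs(): the state.
- vision.read_camera(name): name is "scene" or "top" or "wrist"; returns a dict with "frame" (400x640x3 uint8, red, green, blue), "intrinsics" (3x3 intrinsics, pixels), "view" (4x4, takes a point from world to camera coordinates). Camera axes: x right, y down, z forward; pixel columns grow to the right and rows downward; lengths in m; the calibration is good to about 2 mm. A picture is of the moment at which its call begins. There is no depth.
A pose or a line that the arm cannot do raises bot.IKError and nothing moves.
- hand_in(): hands the job in; it is judged then, once.
The state is a dict: "time_s": time; "joint_pos": joint angles; "joint_vel": joint speeds; "joint_efforts": joint torques, N m; "position": TCP position; "orientation": TCP orientation; "wrist_force": force on the tool from outside, world axes, zero at the start; "ft_torque": the same for the moment, N m; "gripper_width": finger opening in m; "grip_force": force on a finger pad.
Only numpy, scipy, OpenCV 4.12 (cv2) and the standard library are available. Lean on these libraries where they do the work, as an engineer would, in place of code of your own. Each camera call takes 0.05 s, during which the arm holds its last target. There are 200 camera calls.

## Working session

There is one attempt and no reset: what is moved stays moved. The work goes in short steps, each a Python script; the robot and the scene stay as the last script left them, time stands still between calls to the robot, and variables do not carry over. Pictures are saved under pics/ and viewed, at most 10 in all, crops included, and the job is handed in when it is done.

```bash
mkdir -p pics; cat > h.py <<'E'
import numpy as np, cv2
from workcell import bot, hand, kinematics, get_obs, vision, hand_in
def snap(cam,name,crop=None,s=1):
    d=vision.read_camera(cam); im=d["frame"][:,:,::-1].copy()
    np.savez(f'pics/{name}.npz',f=im,K=d["intrinsics"],V=d["view"])
    save(name,name,crop,s); return d
def save(src,name,crop=None,s=1):
    im=np.load(f'pics/{src}.npz')['f']
    if crop: x0,y0,x1,y1=crop; im=im[y0:y1,x0:x1]
    cv2.imwrite(f'pics/{name}.png',cv2.resize(im,None,fx=s,fy=s,interpolation=cv2.INTER_CUBIC))
def ray(name,uv,z):
    d=np.load(f'pics/{name}.npz'); V=d['V']; R=V[:3,:3];t=V[:3,3]
    c=-R.T@t; r=R.T@np.linalg.inv(d['K'])@np.array([*uv,1.]); return c+r*(z-c[2])/r[2]
def proj(name,p):
    d=np.load(f'pics/{name}.npz'); q=d['V']@np.array([*p,1.]); q=d['K']@q[:3]; return q[:2]/q[2]
E
python3 - <<'E'
from h import *
for c in ("scene","top"):
    d=snap(c,c+"0",s=1.25); V=d["view"]; print(c,-V[:3,:3].T@V[:3,3],V[2,:3],d["intrinsics"][0,0])
o=get_obs();print(o["time_s"],o["orientation"],o["wrist_force"])
E
```

```text
scene [-0.35365408 -0.8978701   0.66691213] [ 0.6304381   0.65582432 -0.41526168] 362.5950718640918
top [0.40859051 0.04018312 1.40411199] [ 8.83098964e-02  6.74709681e-04 -9.96092820e-01] 393.0205628199636
0.1 [ 1.65630547e-01  9.86187673e-01 -6.19985844e-04 -1.01908474e-04] [ 0.61123641 -0.1202596   0.29583593]
```

View pics/scene0.png

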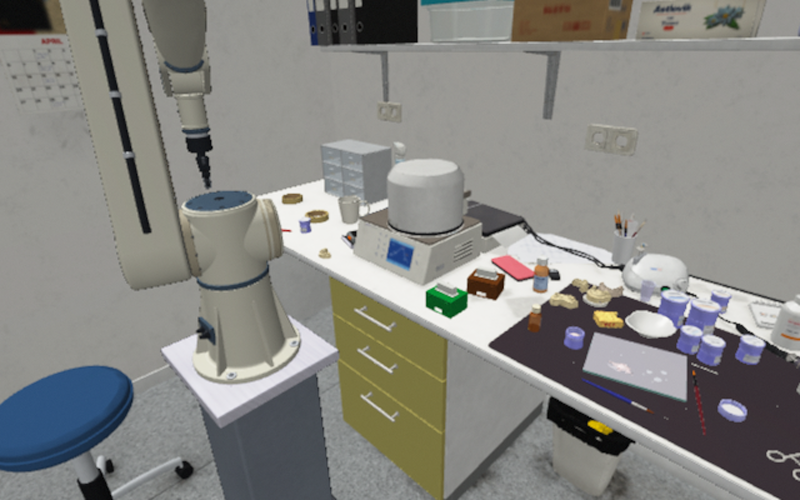

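View pics/top0.png

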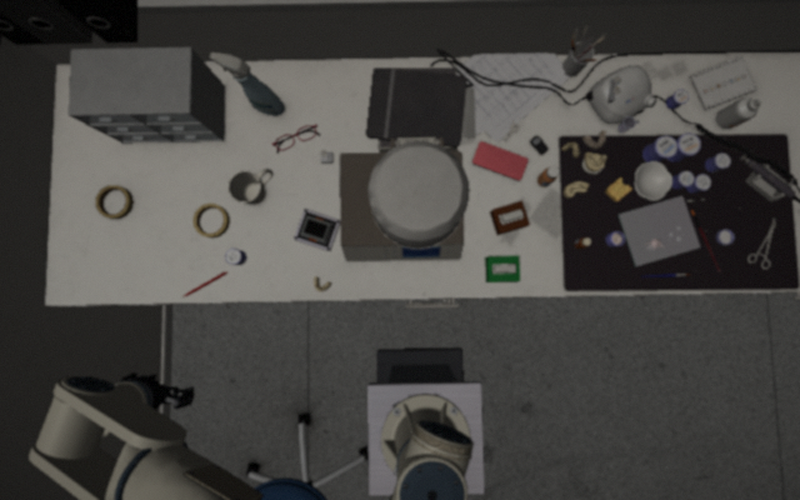

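The top view (800 px wide) shows the flask base at (318,230) and the green hood at (503,268), with a brown look-alike at (510,217). For the cast, the candidate is the horseshoe at (322,284). The look-alikes are the mat models at (575,188), (570,148), (595,160) and (618,188) (yellow), and the rings at (115,202) and (211,220). The jar is probably at (235,257), with others on the mat, and the bottles are at (585,242) and (546,178). I'll check my choice in close crops.

```bash
python3 - <<'E'
from h import *
im=np.load('pics/top0.npz')['f']
a=cv2.resize(im[160:240,225:305],None,fx=5,fy=5,interpolation=cv2.INTER_CUBIC)
b=cv2.resize(im[155:235,380:460],None,fx=5,fy=5,interpolation=cv2.INTER_CUBIC)
c=np.hstack([a,b]); c=np.clip(c*1.6,0,255)
cv2.imwrite('pics/crop1.png',c)
for n,uv,z in (("base",(318,230),.03),("cast",(322,284),.02),("hood",(503,268),.06),("jar",(235,257),.05)): print(n,ray('top0',np.array(uv)/1.25,z))
E
```

```text
base [0.58407589 0.29190472 0.03      ]
cast [0.43224894 0.28301788 0.02      ]
hood [ 0.46553367 -0.21935795  0.06      ]
jar [0.51089015 0.51801865 0.05      ][ WARN:0@0.395] global loadsave.cpp:1063 imwrite_ Unsupported depth image for selected encoder is fallbacked to CV_8U.
```

View pics/crop1.png

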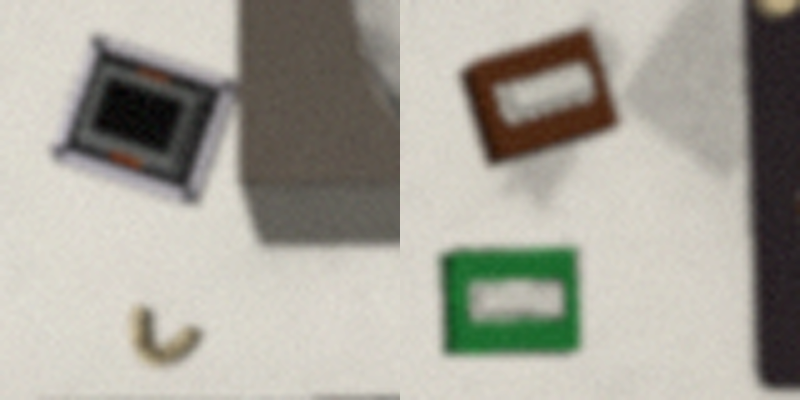

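Left crop: flask base with orange catches at (153,75) and (124,158), yaw about -19°. The small gold-cream horseshoe is at (165,340), with its front towards the robot and yaw about 160°. Right crop: the green hood with white bar (510,300) is the right one; the brown hood (540,95) is a decoy. The wrist camera will give exact poses.

```bash
cat >> h.py <<'E'
def down(deg):  # tool pointing down, tool y at world angle deg
    from scipy.spatial.transform import Rotation as R
    a=np.radians(deg); y=np.array([np.cos(a),np.sin(a),0]); z=np.array([0,0,-1.]); x=np.cross(y,z)
    return R.from_matrix(np.c_[x,y,z]).as_quat()
E
python3 - <<'E'
from h import *
bot.reach([.432,.283,.25],down(70)); d=snap("wrist","w1"); V=d["view"]; print(-V[:3,:3].T@V[:3,3],V[2,:3],d["intrinsics"][0,0])
bot.reach([.55,.28,.25],down(70)); snap("wrist","w2")
a=np.vstack([cv2.imread('pics/w1.png'),cv2.imread('pics/w2.png')]); cv2.imwrite('pics/w12.png',cv2.resize(a,(480,600),interpolation=cv2.INTER_AREA))
print(get_obs()["time_s"],get_obs()["joint_pos"])
for p in ((.432,.283,.02),): print(proj('w1',p))
print(proj('w2',(.584,.292,.03)))
E
```

```text
[0.35515418 0.31162441 0.37558892] [ 0.29876021 -0.10830226 -0.94816294] 303.068875378332
2.1667 [ 4.69493023e-01  3.39844504e-01  1.64981083e+00  2.86680046e-04
  1.15339085e+00 -7.52937843e-01]
[321.02846043 170.18606319]
[340.69156797 195.11829632]
```

View pics/w12.png

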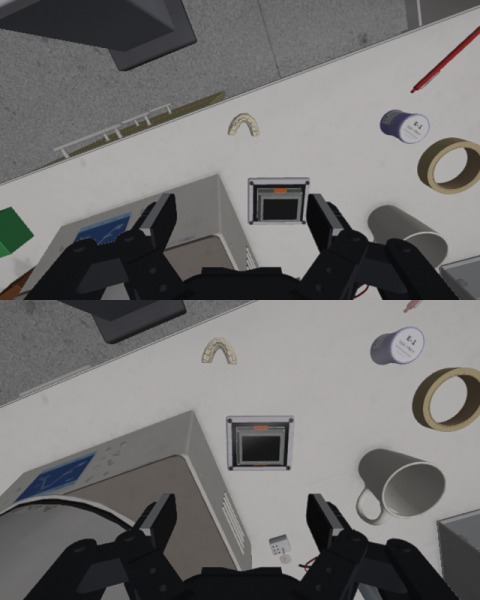

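Wrist views (stacked, 0.75×): the cast is at (243,125) in w1, and the base at (260,443) in w2 with its catches at (260,427) and (258,464). Both match the predictions, so I'll enlarge them.

```bash
python3 - <<'E'
from h import *
f=lambda n,x,y,w,h,s: cv2.resize(cv2.imread(f'pics/{n}.png')[y:y+h,x:x+w],None,fx=s,fy=s,interpolation=cv2.INTER_CUBIC)
cv2.imwrite('pics/crop2.png',np.hstack([f('w1',290,130,65,80,6),f('w2',290,145,65*6//4+3,120,4)]))
E
```

```text
(no output)
```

View pics/crop2.png

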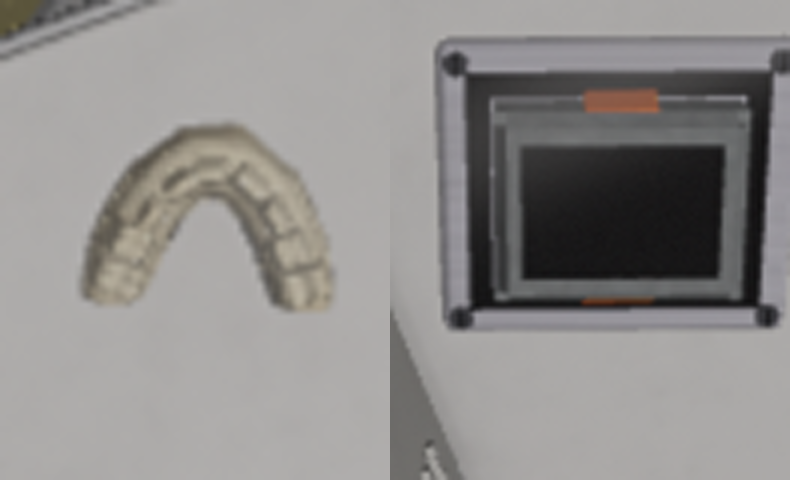

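```bash
python3 - <<'E'
from h import *
q=lambda x,y,x0,y0,s:((x+.5)/s-.5+x0,(y+.5)/s-.5+y0)
P=[ray('w2',q(x-390,y,290,145,4),.032)[:2] for x,y in((522,147),(724,147),(720,279),(524,280))]
P=np.array(P);print(P.mean(0),[np.linalg.norm(P[i]-P[i-1]) for i in range(4)])
d=P[1]-P[0]+P[2]-P[3];print('y ang',np.degrees(np.arctan2(d[1],d[0])))
C={}
for n,x,y,z in (("L0",82,285,.0),("L",86,285,.018),("R",333,290,.018),("front",212,123,.0),("eL",112,305,.02),("eR",305,311,.02)):
    C[n]=ray('w1',q(x,y,290,130,6),z)[:2]; print(n,C[n])
e=C["eR"]-C["eL"];e/=np.linalg.norm(e);print('ang',np.degrees(np.arctan2(e[1],e[0])))
n=np.array([e[1],-e[0]])
for k in C:print(k,C[k]@e,C[k]@n)
a=np.mean([C["L0"]@e,C["R"]@e]);f=C["front"]@n;g=(C["eL"]+C["eR"])@n/2
print('len',f-g); c=(f+g)/2; print("origin",a*e+c*n)
E
```

```text
[0.58990906 0.29873267] [np.float64(0.041680005014863936), np.float64(0.059028052891934066), np.float64(0.04135226588794571), np.float64(0.059392193895043396)]
y ang 70.25010338553285
L0 [0.43704917 0.25700739]
L [0.43339996 0.260386  ]
R [0.45140521 0.30705251]
front [0.41404303 0.2945987 ]
eL [0.43863185 0.26412209]
eR [0.45308792 0.30036774]
ang 68.25610128416906
L0 0.4006296530434893 0.31074211201666446
L 0.40241598534892387 0.30610090584430166
R 0.45243232824972446 0.30553706396417096
front 0.42702348072239527 0.2754468601851486
eL 0.4078244480748552 0.30957647674406163
eR 0.4468465585635589 0.3095764767440617
len -0.034129616558913056
origin [0.42971122 0.28781944]
```

```bash
python3 - <<'E'
from h import *
print(bot.tcp_to_tips)
g=np.array([.4353,.2856])
bot.reach([*g,.12],down(68.3)); hand.move_gripper(.085,30)
bot.servo_line([*g,.018],velocity=.1)
print(get_obs()["wrist_force"],bot.tcp_to_tips)
hand.move_gripper(.045,30)
o=get_obs();print(o["gripper_width"],o["grip_force"],o["wrist_force"],bot.tcp_to_tips)
bot.servo_line([*g,.15],velocity=.15)
o=get_obs();print(o["gripper_width"],o["grip_force"],o["time_s"])
bot.reach([.5955,.2967,.15],down(70.25))
snap("wrist","w3",(160,60,480,360),2)
E
```

```text
0.017
[ 0.39926877 -0.69130354  0.64218349] 0.017
0.049928850972121984 29.821566964510566 [-2.06100036 -0.52882555  8.01828678] 0.017
0.04974755420022744 31.011846166057154 5.7417
```

View pics/w3.png

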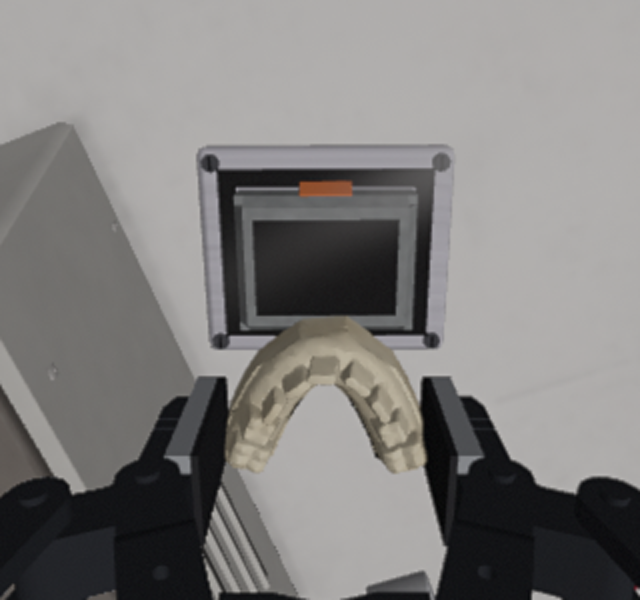

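The cast is gripped and level, centred between the pads; its front bottom edge is at crop (330,318) and its leg ends at (248,470) and (405,470). The plinth pad corners are (253,220), (400,220), (398,316) and (254,316).

```bash
python3 - <<'E'
from h import *
q=lambda x,y:((x+.5)/2-.5+160,(y+.5)/2-.5+60)
P=np.array([ray('w3',q(*p),.032)[:2] for p in((253,220),(400,220),(398,316),(254,316))])
d=P[1]-P[0]+P[2]-P[3];print(P.mean(0),np.degrees(np.arctan2(d[1],d[0])),[np.linalg.norm(P[i]-P[i-1]) for i in range(4)])
t=np.array(get_obs()["position"])[:2];a=np.radians(160.25);X=np.array([np.cos(a),np.sin(a)]);Y=np.array([-X[1],X[0]])
for n,x,y,z in(("front",330,318,.132),("eL",248,470,.152),("eR",405,470,.152),("wl",228,440,.145),("wr",426,440,.145)):
    r=ray('w3',q(x,y),z)[:2]-t; print(n,r@X,r@Y)
print(t)
E
```

```text
[0.58989808 0.29868225] 70.31717447202804 [np.float64(0.04210875685898956), np.float64(0.05991794175321589), np.float64(0.042073174145306785), np.float64(0.06185217665829593)]
front 0.023265077367313303 -0.0015790789525223139
eL -0.007484697446364359 0.017903158064955224
eR -0.007402495768389351 -0.019320111448262164
wl -0.0038575453844647825 0.023536239616311103
wr -0.003758263741912498 -0.025202098031196093
[0.59412768 0.29632464]
```

```bash
python3 - <<'E'
from h import *
p=np.array([.5951,.2968]); O=down(70.3)
bot.servo_line([*p,.07],ori=O,velocity=.08); bot.dwell(.3); o=get_obs();e=p-np.array(o["position"])[:2];print('err',e,o["position"]); p=p+e
f0=o["wrist_force"][2]
for z in np.arange(.056,.045,-.001):
    bot.servo_line([*p,z],velocity=.02); bot.dwell(.1); o=get_obs(); f=o["wrist_force"][2]-f0
    print(round(z,3),o["position"],round(f,2))
    if f>2.5: break
hand.move_gripper(.064,20); o=get_obs();print(o["gripper_width"],o["wrist_force"],o["time_s"])
bot.servo_line([*p,.13],velocity=.1)
bot.reach([.50,.31,.25],O)
snap("wrist","w4",(220,60,480,260),3); snap("scene","s4"); print(get_obs()["time_s"])
E
```

```text
err [-1.51921983e-04 -8.44015565e-05] [0.59525192 0.2968844  0.07035341]
0.056 [0.59508452 0.29676063 0.05617582] -0.06
0.055 [0.59493371 0.29673415 0.05500216] -0.27
0.054 [0.594924   0.29672552 0.05398892] 0.02
0.053 [0.59494236 0.29672721 0.05298996] 0.2
0.052 [0.59495872 0.29669496 0.05198765] -0.42
0.051 [0.59507338 0.29678294 0.05107222] 0.16
0.05 [0.59520687 0.29679132 0.05092305] 8.54
0.06373655498949461 [ 1.08056407 -0.28921342 -0.13265472] 11.2667
12.975
```

View pics/w4.png

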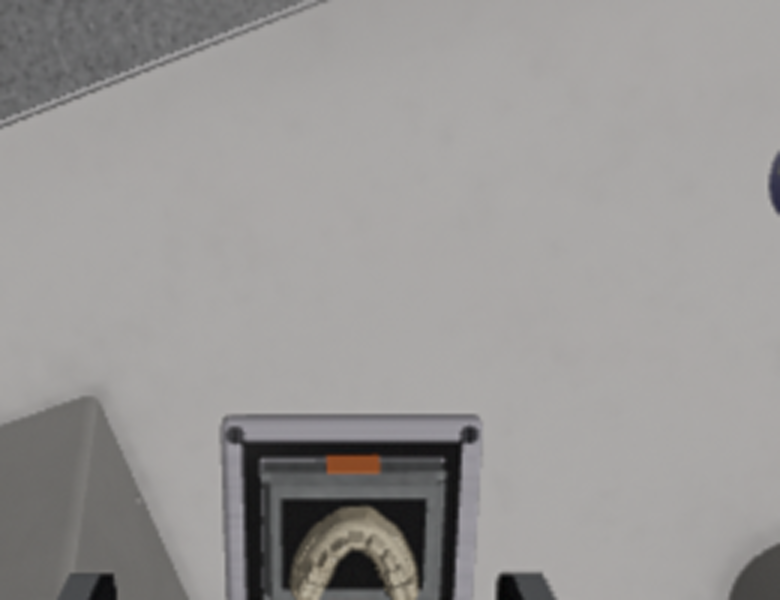

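The cast stands upright and centred on the pad (front edge at crop (358,507), pad edge at 498, equal side margins). Next is the hood, keeping clear of the machine.

```bash
python3 - <<'E'
from h import *
bot.reach([.36,.2,.3],down(45)); bot.reach([.37,-.15,.3],down(0)); bot.reach([.4655,-.2194,.25],down(0))
bot.dwell(.2); hand.move_gripper(.085)
snap("wrist","w5",(200,50,460,250),3); print(get_obs()["time_s"],get_obs()["position"])
E
```

```text
16.2333 [ 0.46546239 -0.21939972  0.25019837]
```

View pics/w5.png

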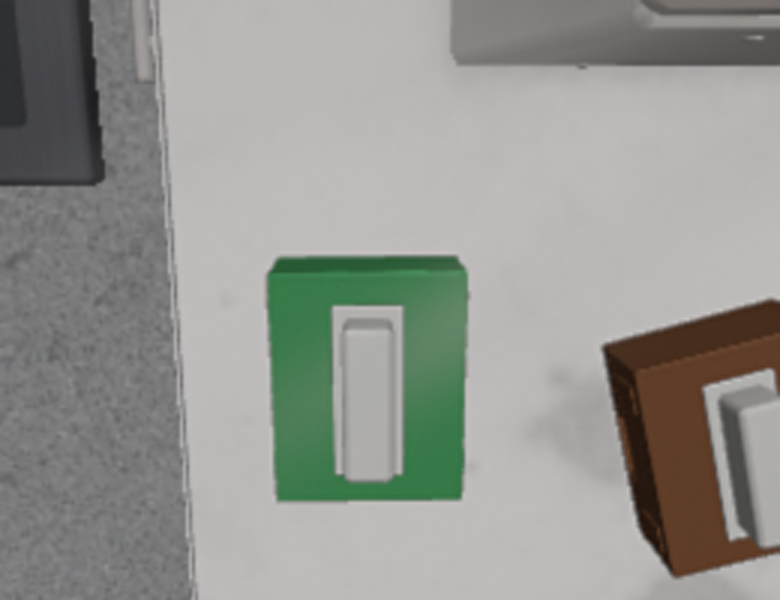

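The green hood's roof corners are at crop (268,272), (467,272), (463,500) and (277,500). Its bar top corners are (342,328), (394,328), (392,481) and (344,481).

```bash
python3 - <<'E'
from h import *
q=lambda x,y:((x+.5)/3-.5+200,(y+.5)/3-.5+50)
for L,z in((((268,272),(467,272),(463,500),(277,500)),.05),(((342,328),(394,328),(392,481),(344,481)),.074)):
    P=np.array([ray('w5',q(*p),z)[:2] for p in L]); d=P[1]-P[0]+P[2]-P[3]; e=P[0]-P[3]+P[1]-P[2]
    print(P.mean(0),np.degrees(np.arctan2(d[1],d[0])),np.degrees(np.arctan2(e[1],e[0])),[np.linalg.norm(P[i]-P[i-1]) for i in range(4)])
E
```

```text
[ 0.46681073 -0.22403334] 0.05622834581564681 90.72727973997611 [np.float64(0.08693008683766737), np.float64(0.07058678824822048), np.float64(0.0869467443758176), np.float64(0.07164072344534635)]
[ 0.46645313 -0.22333774] 0.056010849998852356 90.1026757935042 [np.float64(0.05471683711094264), np.float64(0.017424445357798145), np.float64(0.05471720452518767), np.float64(0.017004291132637486)]
```

```bash
python3 - <<'E'
from h import *
g=[.4666,-.2237]; O=down(.3)
hand.move_gripper(.05,60)
bot.reach([*g,.13],O); bot.servo_line([*g,.071],velocity=.06); bot.dwell(.2)
o=get_obs(); print(o["position"],o["wrist_force"]); f0=np.array(o["wrist_force"])
hand.move_gripper(.010,60); hand.move_gripper(.010,100); bot.dwell(.2)
o=get_obs(); print(o["gripper_width"],o["grip_force"],o["position"],o["wrist_force"])
bot.servo_line([*g,.20],velocity=.1); bot.dwell(.2); o=get_obs(); print(o["gripper_width"],o["position"],o["wrist_force"],o["ft_torque"])
bot.reach([.38,-.15,.26],O); bot.reach([.36,.18,.28],down(-10)); bot.reach([.57,.29,.24],down(-19.7))
bot.dwell(.3); snap("wrist","w6",None,1.25); print(get_obs()["time_s"],get_obs()["position"])
E
```

```text
[ 0.46679805 -0.22379554  0.07133595] [-0.5982756  -0.23382248  0.79593548]
0.015834012059714846 97.75757431983948 [ 0.46656877 -0.22370219  0.07132974] [-2.04866876  1.2111089   6.86845566]
0.015552001112874058 [ 0.46643605 -0.22360634  0.19958516] [-0.26779929 -0.82751898 -1.83504584] [-0.005312   -0.03186     0.00644812]
24.1333 [0.56972586 0.28988347 0.24075329]
```

View pics/w6.png

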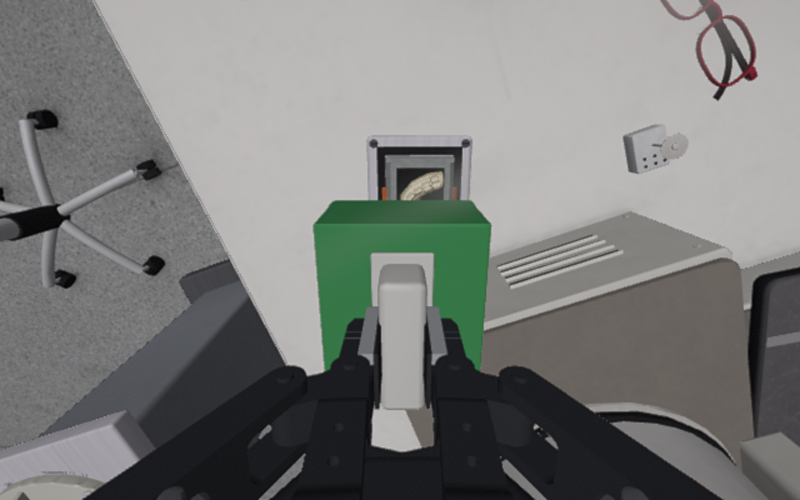

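The hood is held squarely: its roof far edge runs (315,225) to (490,225), and the base with cast shows behind it at (420,170). I'll check the in-hand offset, then lower under force control.

```bash
python3 - <<'E'
from h import *
t=np.array(get_obs()["position"]); a=np.radians(-19.7);X=np.array([np.cos(a),np.sin(a)]);Y=np.array([-X[1],X[0]])
for n,u,v,z in(("roofL",315,226,t[2]-.021),("roofR",490,226,t[2]-.021),("rimL",331,202,t[2]-.071),("rimR",473,202,t[2]-.071)):
    r=ray('w6',(u/1.25,v/1.25),z)[:2]-t[:2]; print(n,r@X,r@Y)
for u,v in((368,136),(472,136)):
    r=ray('w6',(u/1.25,v/1.25),.012)[:2]-np.array([.5899,.2987]); print("flange",r@X,r@Y)
E
```

```text
roofL -0.034650424104528024 0.04231153335841825
roofR 0.03537882624901313 0.04238002678931064
rimL -0.037122635775878945 0.04196729429228279
rimR 0.037512197387771146 0.042043676034284216
flange -0.04625537352493768 0.05503560649098788
flange 0.04701981353984371 0.055141852970445895
```

```bash
cat > low.py <<'E'
from h import *
import sys
p=[.5901,.2994]; O=down(-19.7)
z0=float(sys.argv[1]); z1=float(sys.argv[2]); lim=float(sys.argv[3]); step=float(sys.argv[4])
if z0>.1: bot.servo_line([*p,.15],ori=O,velocity=.08); bot.servo_line([*p,z0],velocity=.06); bot.dwell(.3)
z=z0
while z>=z1-1e-6:
    bot.servo_line([*p,z],velocity=.02); bot.dwell(.08); o=get_obs(); w=np.array(o["wrist_force"])
    print(round(z,4),np.round(o["position"],4),np.round(w,1),np.round(o["ft_torque"],2),round(o["time_s"],1))
    if w[2]>lim or np.hypot(w[0],w[1])>10: print("STOP");break
    z-=step
print(o["gripper_width"])
E
python3 low.py .115 .099 6 .002
```

```text
0.115 [0.5901 0.2994 0.115 ] [-0.1 -0.3 -1.4] [-0.06  0.03  0.02] 26.8
0.113 [0.59   0.2994 0.1129] [-0.5  0.9 -2. ] [ 0.   -0.01  0.04] 27.1
0.111 [0.5901 0.2994 0.1109] [-0.1 -0.1 -1.4] [0.02 0.   0.03] 27.5
0.109 [0.5901 0.2994 0.1089] [-0.4  0.4 -1.5] [ 0.01 -0.03  0.01] 27.8
0.107 [0.5901 0.2994 0.1069] [-0.4 -0.9 -0.8] [ 0.02 -0.02  0.04] 28.1
0.105 [0.5901 0.2994 0.1049] [-0.3  0.2 -1.6] [ 0.    0.01 -0.01] 28.5
0.103 [0.5901 0.2994 0.1029] [ 0.1  0.5 -1.4] [ 0.   -0.02 -0.02] 28.8
0.101 [0.5901 0.2994 0.1009] [ 0.4  0.4 -0.8] [-0.01 -0.01 -0.  ] 29.1
0.099 [0.5901 0.2994 0.099 ] [ 0.5  1.1 -1. ] [0.04 0.01 0.  ] 29.5
0.015571739295249227
```

No side contact. The rim is past the bevel, so I'll go on through the catches.

```bash
python3 low.py .098 .081 25 .001
```

```text
0.098 [0.5901 0.2994 0.098 ] [ 0.3  0.4 -1.3] [ 0.01 -0.02 -0.07] 29.8
0.097 [0.5901 0.2994 0.097 ] [-0.3  0.  -1.8] [0.01 0.01 0.01] 30.1
0.096 [0.5901 0.2994 0.096 ] [ 0.5  0.5 -1. ] [-0.01  0.    0.  ] 30.5
0.095 [0.5901 0.2994 0.095 ] [-0.4  0.7 -1.5] [-0.05 -0.03 -0.05] 30.8
0.094 [0.5902 0.2995 0.0941] [-0.3  0.2  0.4] [0.05 0.1  0.  ] 31.1
0.093 [0.5904 0.2995 0.0934] [-0.3  0.6  5.6] [-0.11  0.04  0.04] 31.5
0.092 [0.5905 0.2996 0.0924] [-0.4 -0.3  4.9] [0.01 0.11 0.02] 31.8
0.091 [0.5906 0.2997 0.0916] [-1.8 -0.6  6.2] [0.07 0.12 0.07] 32.1
0.09 [0.5907 0.2997 0.0907] [-0.6 -0.7  8.1] [0.06 0.15 0.04] 32.5
0.089 [0.5908 0.2998 0.0899] [-1.   0.1  8.1] [0.01 0.21 0.01] 32.8
0.088 [0.5903 0.2997 0.0881] [0.4 3.1 3.1] [ 0.47 -0.07 -0.04] 33.1
0.087 [0.5901 0.2995 0.0868] [0.6 3.4 0.6] [ 0.53 -0.15  0.06] 33.5
0.086 [0.59   0.2994 0.0859] [0.4 2.1 1.4] [ 0.44 -0.21 -0.  ] 33.8
0.085 [0.5896 0.2989 0.0844] [ 0.3 -0.6 -1.2] [ 0.05 -0.    0.01] 34.1
0.084 [0.5901 0.2993 0.0839] [ 0.3 -0.8 -1.3] [ 0.03 -0.02  0.04] 34.5
0.083 [0.5901 0.2995 0.0834] [-2.7 -0.2  5.5] [-0.15  0.28 -0.04] 34.8
0.082 [0.5901 0.2995 0.0834] [-5.7 -2.2 13.6] [-0.42  0.82  0.07] 35.1
0.081 [0.5901 0.2995 0.0833] [-8.7 -4.5 21.7] [-0.68  1.29 -0.01] 35.5
0.015589645832402821
```

It stopped hard at 0.0833 m, matching the predicted home height of 0.083. I'll ease to about 15 N and look.

```bash
python3 - <<'E'
from h import *
bot.servo_line([.5899,.2993,.0817],velocity=.02); bot.dwell(.5)
for _ in range(3): o=get_obs(); print(np.round(o["position"],4),np.round(o["wrist_force"],1),o["grip_force"],o["time_s"]); bot.dwell(.1)
snap("scene","s7"); snap("wrist","w7"); 
u,v=proj('s7',(.58,.3,.04)).astype(int); print(u,v)
f=lambda n,x,y,w,h,s: cv2.resize(np.load(f'pics/{n}.npz')['f'][y:y+h,x:x+w],None,fx=s,fy=s,interpolation=cv2.INTER_CUBIC)
cv2.imwrite('pics/c7.png',np.hstack([f('s7',u-25,v-40,50,75,8),f('w7',220,50,200,300,2)]))
E
```

```text
[0.5901 0.2995 0.0833] [-6.4 -2.6 16.3] 100.82892894744873 36.225
[0.5901 0.2995 0.0834] [-5.7 -2.  15.8] 100.82875370979309 36.325
[0.5901 0.2995 0.0833] [-5.5 -2.  16. ] 100.82889676094055 36.425
283 185
```

View pics/c7.png

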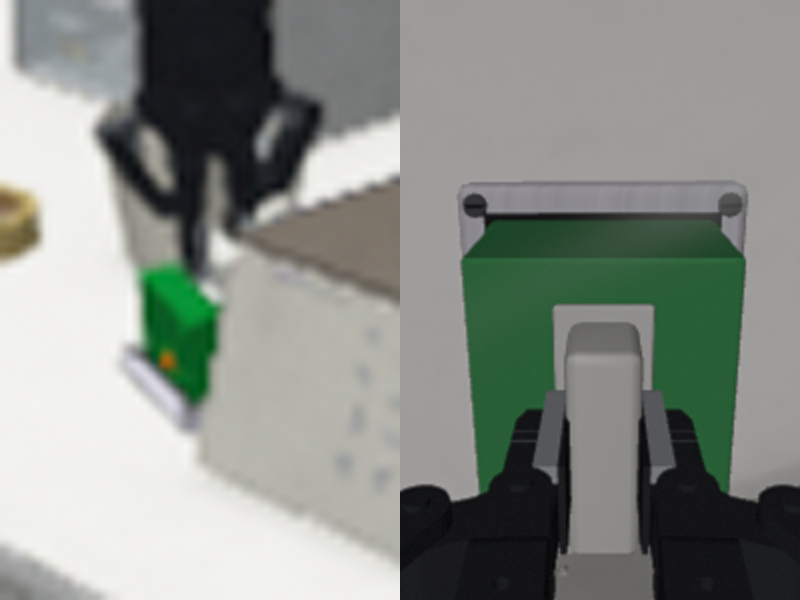

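The orange catch shows in the near window (168,360), and the hood sits square and flat on the flange. The force dropped to zero before the hard stop, so both catches are out. The hood is held with about 16 N of downward pressure.

```bash
python3 -c "
from h import *
print(hand_in())"
```

```text
the job is handed in; nothing more can be done
None
```

The job is handed in, at about 37 s of the 72 s limit: the cast stands mid-plinth, the hood is fully home on the flange and still gripped under about 16 N of downward pressure, and the jar and bottle were left alone; I saw only the near catch in its window, and judged the far one out from the force drop before the hard stop.

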